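# Close up the glue-stick cabinet until its latch snaps in

## Task

Close up the supply cabinet: with its door still open, first slide the carton of glue sticks that is sticking out right in until its front is level with the cabinet's front edges, then swing the door shut and press it slowly, near its free edge, until the latch's sprung tongue rides over the keeper and snaps in, so that the door stays shut by itself when you let go. Go by the feel of the latch and be gentle: do not slam or force the door, do not tip the carton, and leave the glue gun, the tape and the pen pot where they are.

Things in the scene. Friction and masses are not known exactly. Their poses are not given: they have to be found in the camera images.
- cabinet: Plywood supply cabinet screwed to the table, 200 mm deep, 240 wide, 190 high, of 12 mm board; one roofed bay, open at the front. Origin: centre of its underside; own +x points from the open front to the back, +y to the hinge side, z up. The front edges of sides, floor and roof lie at own x = -100 mm; the roof is 178 to 190 mm above the table, the bay's floor 12 mm.
- door (a joint): Door's opening angle, rad: 0 = parallel to the cabinet's front, more = open. It hangs out of plumb: with about 0.15 N m it swings open by itself to 1 rad or more unless latched. Latched it rests at -0.04 to 0.045 rad, depending on how the keeper is set. In its last 0.1 rad it should never be pressed with more than 14 N, nor in its last 0.3 rad swung shut faster than 1.5 rad/s.
- door_hinge (a point): Point on the door's upright hinge axis (own x = -109, y = +120 mm of the cabinet), in the plane of the door's inner face, 150 mm above the table. It turns with the door: own -y runs along the door to its free edge, own -x is the outward normal. Door: plywood, 240 mm wide, 12 mm thick, from 3 to 187 mm above the table.
- door_pad (a point): Point on the door's bare outer face to press on, above the latch case: 190 mm from the hinge line, 155 mm above the table, 32 mm below the door's upper edge; the outer face lies 12 mm outside the hinge's plane. It moves with the door; own -x is the outward normal.
- latch (a point): Middle of the steel latch case on the door's outer face by its free edge: 60 mm along the door, 44 high (73 to 117 mm above the table), 22 off the face; its round knob ends 44 mm off the face. Its sprung, slope-nosed tongue sticks out 14 mm past the free edge. Riding over the keeper takes about 5 N of slow steady push at door_pad, then the force drops and it snaps out behind.
- keeper_place (a point): Middle setting of the keeper's lip, fixed to the cabinet: a bent-steel hook, 34 mm high, beside the bay, 11 mm outside the cabinet's side, its arm 23 mm out, reaching 46 mm ahead of its front. Keeper and rubber door buffer sit in slots, set up to 8 mm nearer or farther (not reported), so the depths of snap and stop must be felt. Touch about 12 mm before home; buffer 1.5 mm past the snap, stiff: about 15 N per mm.
- carton_front (a point): Centre of the front face of an open carton of white glue sticks, 160 mm deep, 110 wide, 150 high (point 75 mm above its underside), 0.35 to 0.7 kg, standing on the bay's floor (rim 162 mm above the table), nearly square to it, sticking out 35 to 65 mm. Own +x points inward. A push of a few N, best just under its rim, where a hand stays above the roof, slides it; 30 mm is free behind it.
- glue_gun: Black hot-glue gun lying on its side on the table, about 155 x 130 x 34 mm, not to be disturbed. Origin: underside of its barrel.
- tape: Roll of paper tape lying flat, 96 mm across, 48 mm high, not to be disturbed. Origin: centre of its underside.
- pen_pot: Steel pot with pens, 76 mm across, 100 mm high (pens to 150 mm), not to be disturbed. Origin: centre of its underside.
Not all that is in view belongs to the job. Leave any black, blue or green look-alike of the part that bears carton_front alone.

How it is judged:
By the outcome, as a careful person would: the job done as asked, in the order asked, and still so for the second after the job is handed in, with the robot touching nothing.
It also fails if it takes over 61 s, if anything falls off the work surface, if the arm or the gripper's body presses on something with over 40 N, if the wrist force passes 120 N, or if a joint passes its speed limit or range.

## Robot

A 6-joint arm with a two-finger parallel gripper is mounted at the origin on the work surface. World frame = base frame: x ahead of the robot, y to its left, z up, the work surface at z = 0. Lengths are in mm, angles in rad, forces in N, time in s.
With the tool pointing down it reaches from about 350 to 875 mm from the base axis. Payload 4.2 kg.
Tool frame: the origin (TCP) lies at the very end of the fingers, on their centre line; the grasp point (between the pads) lies 19 mm behind it; z points along the fingers, y is the line along which they close (so a half turn about z gives the same grasp; the last joint's range is limited). The gripper opens to 85 mm and grips with 20 to 120 N. Pads are 22 mm wide; open, the fingers measure 114 mm over their backs; the gripper's body (76 mm by 85 mm) begins 54 mm behind the grasp point. The pads swing forward as they close: fully open they stand 13 mm farther back than shut.
Start: joints at [-1.031, 0.385, 0.008, 0, -1.194, -0.259], TCP at [173.219, -600.495, 199.512] pointing down, gripper open.
Joint ranges: [-3.14, 3.14], [-1.21, 2.06], [-1.07, 1.41], [-3.16, 2.05], [-2.99, -0.16], [-3.1, 3.1]. Speed limits (rad/s): [2.79, 2.79, 3.14, 3.14, 3.14, 3.14].

## Interface

Orientations are given as a unit quaternion [x, y, z, w].
In Python, from bench import arm, optics gives the robot as it stands. The module is installed in compiled form; this text tells all that it offers.
- The arm moves only by the tool step_arm, never from a script. Its argument "motion" is a list of rows, each an object with "dr": the turn, a rotation vector about the tool's x, y, z in units of 8 degrees (1.0 is 8 degrees), a list of three; "slide": the shift along the tool's x, y, z in mm, a list of three; "jaw": the finger opening in mm, from 0 to 85.4. A call has exactly 8 rows; each row is the pose to reach, as a shift and turn from the pose commanded when the call began, along the tool's axes at that moment; what a row does not reach only later rows make up. A row lasts 1/8 s, in which the tool goes at most 62.5 mm and 10.7 degrees, less where a joint would pass 70% of its speed; a pose out of reach is approached as far as the arm can. A call with a gripper value outside its range is refused whole. The fingers move at their own pace and stop on an object; the grip force is fixed at half the most. Time passes only in rows, so rows that repeat a pose let the fingers close, or fill a call up. It gives the time, the measured TCP pose, the force, the opening and the grip force at its end, in the units of the state.
- arm.read_state(): the state, without advancing time (a new reading comes with each control period).
- optics.get_image(name): name is "scene" or "top" or "wrist"; returns the picture (400x640x3 uint8, blue, green, red); there is no depth.
- optics.camera_info(name): a dict with "camera_matrix" (3x3 intrinsics, pixels), "view" (4x4, takes a point from world to camera coordinates); the wrist camera has in their place "T_tool_cam" (4x4, takes a point from camera to tool coordinates, whose origin is the TCP and whose axes are the flange's). Camera axes: x right, y up, looking along -z (the intrinsics and any distortion apply to the point x, -y, -z); pixel columns grow to the right and rows downward; lengths in mm; the calibration is good to about 2 mm. A picture is of the moment at which its call begins: read the wrist's pose just before it. camera_info takes no time and is no camera call.
- arm.job_done(): hands the job in; it is judged then, once.
The state is a dict: "clock": time; "joints": joint angles; "joint_vel": joint speeds; "joint_efforts": joint torques, N m; "position": TCP position; "ee_rot": TCP orientation; "contact_force": force on the tool from outside, world axes, zero at the start; "wrist_torque": the same for the moment, N m; "gripper_width": finger opening in mm; "grasp_force": force on a finger pad.
Only numpy, scipy, OpenCV 4.12 (cv2) and the standard library are available. Lean on these libraries where they do the work, as an engineer would, in place of code of your own. Each camera call takes 0.05 s, during which the arm holds its last target. There are 200 camera calls.

## Working session

There is one attempt and no reset: what is moved stays moved. The work goes in short steps, Python scripts to look and compute and a tool call to move; the robot and the scene stay as the last step left them, time stands still between calls to the robot, and variables do not carry over. Pictures are saved under pics/ and viewed, at most 10 in all, crops included, and the job is handed in when it is done.

Besides the shell and the picture viewer there is one more tool, called after "Call:" as a command line: name --argument value ..., lists and objects as JSON in quotes. step_arm: Moves the arm, as the interface text tells. Its arguments: {"type":"object","properties":{"motion":{"type":"array","items":{"type":"object","properties":{"dr":{"type":"array","items":{"type":"number"}},"slide":{"type":"array","items":{"type":"number"}},"jaw":{"type":"number"}}}}},"required":["motion"]}

```bash
mkdir -p pics
python3 - <<'E'
from bench import arm, optics
import cv2,json
s=arm.read_state(); print(s)
for n in ("scene","top"):
    cv2.imwrite(f"pics/{n}0.png",optics.get_image(n)); print(optics.camera_info(n))
print(optics.camera_info("wrist"))
E
```

```text
{'clock': 0.0, 'joints': array([-1.03138084e+00,  3.85550693e-01,  6.62282398e-03, -4.82762843e-04,
       -1.19400343e+00, -2.58551647e-01]), 'joint_vel': array([ 0.00048939, -0.00113587,  0.00083025, -0.00138142, -0.00073257,
       -0.0001644 ]), 'joint_efforts': array([-7.50273239e-05, -3.92287409e+01,  1.88397914e+01,  4.18631360e+00,
       -4.64227822e-03, -3.40176463e-06]), 'position': array([ 173.0406843 , -599.88670237,  198.42643605]), 'ee_rot': array([-1.39882535e-01,  9.90167504e-01,  1.07079968e-03, -2.07967423e-04]), 'contact_force': array([ 0.10217262, -0.50359581,  0.89564478]), 'wrist_torque': array([ 0.01567261, -0.00360867, -0.05880747]), 'grasp_force': 0.0, 'gripper_width': 85.08938178029946}
{'camera_matrix': array([[462.31958538,   0.        , 311.29077587],
       [  0.        , 462.31958538, 195.7709897 ],
       [  0.        ,   0.        ,   1.        ]]), 'view': array([[-8.87036284e-01, -4.61660837e-01, -5.99183067e-03,
         4.58131824e+02],
       [ 4.32219986e-01, -8.34891701e-01,  3.40795733e-01,
        -2.57142043e+02],
       [-1.62334573e-01,  
[... 497 characters left out ...]
       [-5.88738390e-02,  6.32973567e-03,  9.98245363e-01,
        -1.78259087e+03],
       [ 0.00000000e+00,  0.00000000e+00,  0.00000000e+00,
         1.00000000e+00]])}
{'camera_matrix': array([[318.08888358,   0.        , 318.30427279],
       [  0.        , 318.08888358, 197.82656011],
       [  0.        ,   0.        ,   1.        ]]), 'T_tool_cam': array([[ 1.53871624e-04,  9.64807483e-01,  2.62957217e-01,
         6.60557454e+01],
       [ 9.99999809e-01, -3.05870487e-04,  5.37100832e-04,
         3.70894238e-01],
       [ 5.98629754e-04,  2.62957084e-01, -9.64807345e-01,
        -1.74087067e+02],
       [ 0.00000000e+00,  0.00000000e+00,  0.00000000e+00,
         1.00000000e+00]])}
```

View pics/scene0.png

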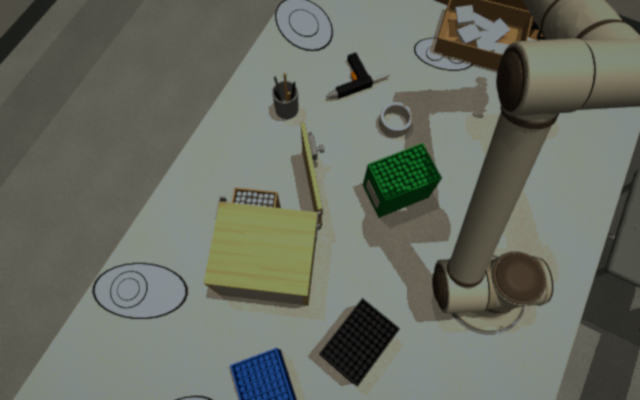

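View pics/top0.png

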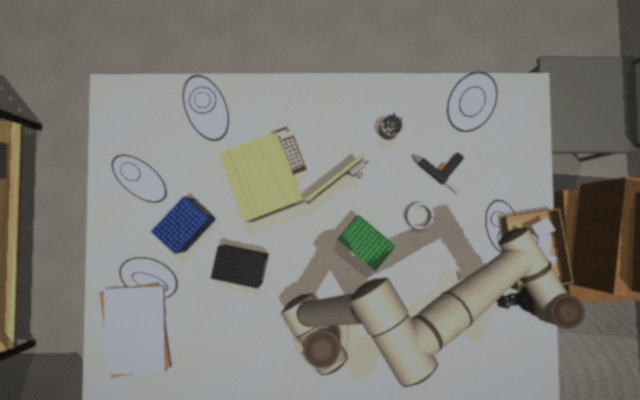

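Run:
```python
import cv2
a=cv2.imread("pics/top0.png")[110:230,210:410]
cv2.imwrite("pics/c1.png",cv2.convertScaleAbs(cv2.resize(a,(800,480),interpolation=cv2.INTER_CUBIC),alpha=1.3))
a=cv2.imread("pics/scene0.png")[100:310,190:450]
cv2.imwrite("pics/c2.png",cv2.convertScaleAbs(cv2.resize(a,None,fx=2.8,fy=2.8,interpolation=cv2.INTER_CUBIC),alpha=1.3))
```

```text
(no output)
```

View pics/c1.png

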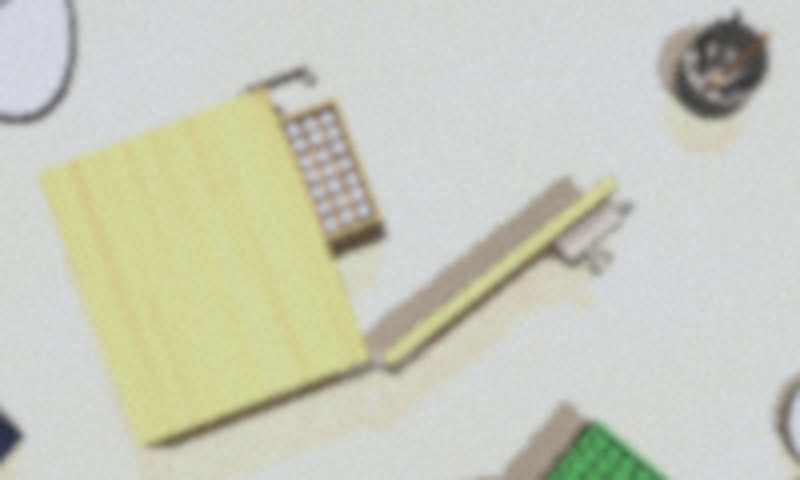

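View pics/c2.png

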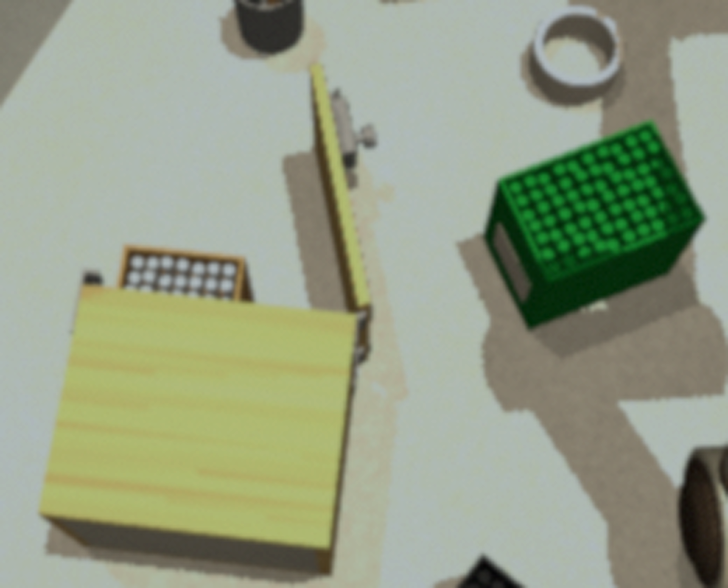

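```bash
cat > fit.py <<'E'
import numpy as np
from scipy.optimize import least_squares
from bench import optics
C={n:optics.camera_info(n) for n in("top","scene")}
def proj(n,p):
    c=C[n]["view"]@np.r_[p,1]; k=C[n]["camera_matrix"]@[c[0],-c[1],-c[2]]; return k[:2]/k[2]
def T(x,y,l): c,s=np.cos(y),np.sin(y); return np.r_[x[0]+c*l[0]-s*l[1],x[1]+s*l[0]+c*l[1],l[2]]
def door(th,r,out,z): return np.array([-109-np.sin(th)*r-out*np.cos(th),120-np.cos(th)*r+out*np.sin(th),z])
E
cat > a.py <<'E'
from fit import *
tp=lambda u,v:(210+u/4,110+v/4); sc=lambda u,v:(190+u/2.8,100+v/2.8)
def model(q):
    x,yw,th,pr,cy,cyaw=q[:2],q[2],q[3],q[4],q[5],q[6]
    P=lambda a,b,c:T(x,yw,(a,b,c))
    cf=lambda s:P(-100-pr-s*55*np.sin(cyaw),cy+s*55*np.cos(cyaw),162)
    D=lambda r,o:P(*door(th,r,o,187))
    L=[("top",P(100,-120,190),tp(40,175)),("top",P(100,120,190),tp(148,443)),("top",P(-100,120,190),tp(372,357)),("top",P(-100,-120,190),tp(263,90)),
    ("scene",P(-100,-120,190),sc(80,285)),("scene",P(-100,120,190),sc(358,315)),("scene",P(100,120,190),sc(330,548)),("scene",P(100,-120,190),sc(42,513)),
    ("top",cf(-1),tp(335,100)),("top",cf(1),tp(383,225)),("scene",cf(-1),sc(125,247)),("scene",cf(1),sc(243,260)),
    ("top",D(240,0),tp(608,176)),("top",D(240,12),tp(618,187)),("scene",D(240,6),sc(317,66)),("scene",D(0,6),sc(364,303)),("top",D(0,6),tp(390,362))]
    return L
f=lambda q:np.concatenate([proj(n,p)-np.array(m) for n,p,m in model(q)])
r=least_squares(f,[600,120,1.9,1.9,50,-20,0],x_scale=[100,100,1,1,50,50,1],loss="soft_l1")
print(r.x.round(3)); print(f(r.x).reshape(-1,2).round(1).tolist())
q=r.x;P=lambda l:T(q[:2],q[2],l).round(1)
print("hinge",P((-109,120,150)),"keeper",P((-146,-143,100)),"carton f",P((-100-q[4],q[5],87)),"pad",P(door(q[3],190,12,155)),"edge",P(door(q[3],240,0,187)))
E
python3 a.py
```

```text
[ 5.43994e+02  1.94417e+02  1.93800e+00  1.27300e+00  4.88200e+01
 -4.06450e+01 -8.00000e-03]
[[-1.1, 0.2], [-2.1, 1.7], [-0.6, 0.9], [0.2, -0.5], [1.0, -0.4], [-0.3, -0.7], [0.2, -0.4], [-1.1, 0.2], [-0.7, 0.0], [-1.0, -0.6], [0.0, -0.5], [1.0, -0.3], [0.5, -0.1], [0.3, -0.0], [-0.4, -1.5], [0.4, -0.0], [-1.3, 0.1]]
hinge [471.1  49.6 150. ] keeper [729.9 109.5 100. ] carton f [635.4  70.1  87. ] pad [ 578.9 -107.4  155. ] edge [ 619.2 -139.3  187. ]
```

Call:
step_arm --motion '[{"dr":[0,0,-1.25],"slide":[-45,33,-25],"jaw":50},{"dr":[0,0,-2.5],"slide":[-95,70,-50],"jaw":50},{"dr":[0,0,-3.75],"slide":[-145,107,-60],"jaw":50},{"dr":[0,0,-5],"slide":[-195,144,-60],"jaw":50},{"dr":[0,0,-6.25],"slide":[-245,181,-60],"jaw":50},{"dr":[0,0,-7.5],"slide":[-295,218,-60],"jaw":50},{"dr":[0,0,-8.75],"slide":[-345,255,-60],"jaw":50},{"dr":[0,0,-10],"slide":[-395,292,-60],"jaw":50}]'

```text
clock: 1.1
position: [470.5, -211.2, 259.4]
ee_rot: [0.746, -0.666, -0.0, 0.0]
contact_force: [1.2, -0.6, 0.5]
gripper_width: 49.8
grasp_force: 0.0
```

```bash
cat > go.py <<'E'
import sys,numpy as np
from scipy.spatial.transform import Rotation as R
from bench import arm
s=arm.read_state(); Rt=R.from_quat(s["ee_rot"]); A=Rt.as_matrix(); p=s["position"]
cab=np.array([544.0,194.4]);yw=1.938
Rc=np.array([[np.cos(yw),-np.sin(yw),0],[np.sin(yw),np.cos(yw),0],[0,0,1]])
own=Rc.T@(p-np.r_[cab,0]); print("t",round(s["clock"],2),"own",own.round(1),"F own",(Rc.T@s["contact_force"]).round(1),"M",s["wrist_torque"].round(2),"jaw",round(s["gripper_width"],1))
if len(sys.argv)>4:
    t=np.array(list(map(float,sys.argv[1:4])));a=np.radians(float(sys.argv[4]))  # own target; angle of tool x from own -x
    x=Rc@[-np.cos(a),-np.sin(a),0]; z=np.array([0,0,-1.]);G=np.c_[x,np.cross(z,x),z]
    print("slide",(A.T@(Rc@t+np.r_[cab,0]-p)).round(1),"dr",(np.degrees(R.from_matrix(A.T@G).as_rotvec())/8).round(2))
E
python3 go.py -195 -41 260 0
```

```text
t 1.1 own [-352.2  214.2  259.4] F own [-0.9 -0.9  0.5] M [-0.1  -0.12  0.05] jaw 49.8
slide [-216.5 -207.3   -0.6] dr [ 0.    0.   -1.83]
```

Call:
step_arm --motion '[{"dr":[0,0,-0.6],"slide":[-43,-41,0],"jaw":50},{"dr":[0,0,-1.2],"slide":[-86,-82,0],"jaw":50},{"dr":[0,0,-1.83],"slide":[-129,-124,0],"jaw":50},{"dr":[0,0,-1.83],"slide":[-172,-165,0],"jaw":50},{"dr":[0,0,-1.83],"slide":[-216,-207,0],"jaw":50},{"dr":[0,0,-1.83],"slide":[-216,-207,40],"jaw":50},{"dr":[0,0,-1.83],"slide":[-216,-207,80],"jaw":50},{"dr":[0,0,-1.83],"slide":[-216,-207,114],"jaw":50}]'

```text
clock: 2.1
position: [651.9, 23.8, 143.0]
ee_rot: [0.823, -0.568, -0.001, 0.001]
contact_force: [-0.4, 0.9, 0.5]
gripper_width: 50.1
grasp_force: 0.0
```

```bash
python3 go.py -195 -41 145 0
python3 - <<'E'
from bench import optics
import cv2
cv2.imwrite("pics/w1.png",cv2.convertScaleAbs(optics.get_image("wrist"),alpha=1.3))
E
```

```text
t 2.1 own [-197.9  -39.4  143. ] F own [1.  0.1 0.5] M [0.02 0.05 0.01] jaw 50.1
slide [-2.9 -1.5 -2. ] dr [ 0.02  0.   -0.04]
```

View pics/w1.png

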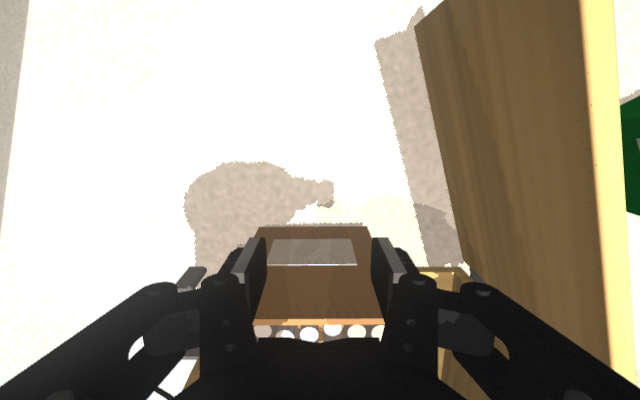

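Call:
step_arm --motion '[{"dr":[0,0,0],"slide":[-10,-1,0],"jaw":50},{"dr":[0,0,0],"slide":[-20,-1,0],"jaw":50},{"dr":[0,0,0],"slide":[-29,-1,0],"jaw":50},{"dr":[0,0,0],"slide":[-33,-1,0],"jaw":50},{"dr":[0,0,0],"slide":[-37,-1,0],"jaw":50},{"dr":[0,0,0],"slide":[-41,-1,0],"jaw":50},{"dr":[0,0,0],"slide":[-45,-1,0],"jaw":50},{"dr":[0,0,0],"slide":[-49,-1,0],"jaw":50}]'

```text
clock: 3.15
position: [636.2, 69.9, 145.5]
ee_rot: [0.823, -0.568, -0.0, 0.0]
contact_force: [0.4, 0.5, -0.2]
gripper_width: 49.6
grasp_force: 0.0
```

```bash
python3 go.py
```

```text
t 3.15 own [-149.3  -41.4  145.5] F own [ 0.3 -0.5 -0.2] M [-0.02 -0.04  0.05] jaw 49.6
```

Call:
step_arm --motion '[{"dr":[0,0,0],"slide":[-2,0,0],"jaw":50},{"dr":[0,0,0],"slide":[-4,0,0],"jaw":50},{"dr":[0,0,0],"slide":[-6,0,0],"jaw":50},{"dr":[0,0,0],"slide":[-8,0,0],"jaw":50},{"dr":[0,0,0],"slide":[-10,0,0],"jaw":50},{"dr":[0,0,0],"slide":[-12,0,0],"jaw":50},{"dr":[0,0,0],"slide":[-14,0,0],"jaw":50},{"dr":[0,0,0],"slide":[-16,0,0],"jaw":50}]'

```text
clock: 4.15
position: [630.6, 84.9, 145.5]
ee_rot: [0.823, -0.568, -0.0, 0.0]
contact_force: [-0.5, -0.4, 1.1]
gripper_width: 50.0
grasp_force: 0.0
```

```bash
python3 go.py
python3 - <<'E'
from bench import optics
import cv2,numpy as np
a=cv2.convertScaleAbs(cv2.resize(optics.get_image("top")[110:210,240:400],(640,400),interpolation=cv2.INTER_CUBIC),alpha=1.3)
w=cv2.convertScaleAbs(optics.get_image("wrist")[200:,160:480],alpha=1.3)
cv2.imwrite("pics/m2.png",np.vstack([a,cv2.copyMakeBorder(w,0,0,0,320,cv2.BORDER_CONSTANT)]))
E
```

```text
t 4.15 own [-133.3  -41.5  145.5] F own [-0.1  0.6  1.1] M [-0.01 -0.04  0.04] jaw 50.0
```

View pics/m2.png

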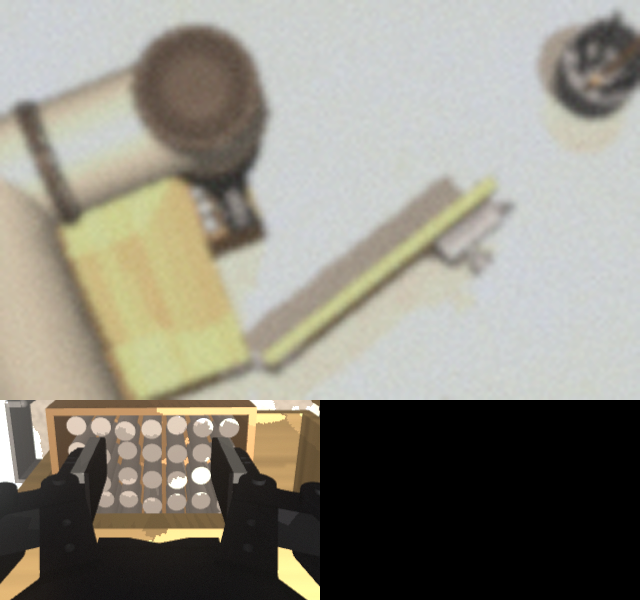

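```bash
cat > b.py <<'E'
import numpy as np
from fit import *
from scipy.spatial.transform import Rotation as R
from bench import arm
s=arm.read_state();W=np.eye(4);W[:3,:3]=R.from_quat(s["ee_rot"]).as_matrix();W[:3,3]=s["position"]
I=optics.camera_info("wrist");V=np.linalg.inv(W@I["T_tool_cam"])
def w(p):
    c=V@np.r_[p,1];k=I["camera_matrix"]@[c[0],-c[1],-c[2]];return (k[:2]/k[2]).round()
cab=[544.0,194.4];yw=1.938
for pr in(-149,-140):
  for z in (150,162): print("rim",pr,z,w(T(cab,yw,(pr,-96,z))),w(T(cab,yw,(pr,14,z))))
print("roof",w(T(cab,yw,(-100,-96,190))),w(T(cab,yw,(-100,14,190))))
for z in(0,-13,-25,-40):print("tip",z,[w((W@[a,b,z,1])[:3]).tolist() for a in(-11,11) for b in(-25,25)])
E
python3 b.py
```

```text
rim -149 150 [221. 206.] [419. 205.]
rim -149 162 [214. 212.] [426. 211.]
rim -140 150 [222. 221.] [417. 220.]
rim -140 162 [216. 228.] [424. 227.]
roof [205. 328.] [436. 328.]
tip 0 [[277.0, 246.0], [361.0, 246.0], [275.0, 211.0], [363.0, 211.0]]
tip -13 [[274.0, 256.0], [364.0, 256.0], [272.0, 218.0], [366.0, 218.0]]
tip -25 [[271.0, 266.0], [367.0, 266.0], [269.0, 226.0], [369.0, 226.0]]
tip -40 [[266.0, 281.0], [372.0, 281.0], [264.0, 238.0], [374.0, 238.0]]
```

Call:
step_arm --motion '[{"dr":[0,0,0],"slide":[25,0,0],"jaw":50},{"dr":[0,0,0],"slide":[60,0,0],"jaw":50},{"dr":[0,0,0],"slide":[60,0,0],"jaw":0},{"dr":[0,0,0],"slide":[60,0,0],"jaw":0},{"dr":[0,0,0],"slide":[60,0,0],"jaw":0},{"dr":[0,0,0],"slide":[55,0,4],"jaw":0},{"dr":[0,0,0],"slide":[45,0,4],"jaw":0},{"dr":[0,0,0],"slide":[38,0,4],"jaw":0}]'

```text
clock: 5.25
position: [643.7, 50.3, 141.5]
ee_rot: [0.823, -0.568, -0.0, 0.0]
contact_force: [0.1, -0.7, 1.1]
gripper_width: 0.4
grasp_force: 0.0
```

```bash
python3 go.py;python3 b.py
python3 - <<'E'
from bench import optics
import cv2,numpy as np
cv2.imwrite("pics/w3.png",cv2.convertScaleAbs(optics.get_image("wrist"),alpha=1.5))
E
```

```text
t 5.25 own [-170.3  -41.3  141.5] F own [-0.6  0.1  1.1] M [ 0.01 -0.06 -0.  ] jaw 0.4
rim -149 150 [224. 269.] [415. 269.]
rim -149 162 [218. 280.] [422. 279.]
rim -140 150 [225. 283.] [414. 283.]
rim -140 162 [219. 295.] [421. 294.]
roof [209. 398.] [432. 398.]
tip 0 [[277.0, 246.0], [361.0, 246.0], [275.0, 211.0], [363.0, 211.0]]
tip -13 [[274.0, 256.0], [364.0, 256.0], [272.0, 218.0], [366.0, 218.0]]
tip -25 [[271.0, 266.0], [367.0, 266.0], [269.0, 226.0], [369.0, 226.0]]
tip -40 [[266.0, 281.0], [372.0, 281.0], [264.0, 238.0], [374.0, 238.0]]
```

View pics/w3.png

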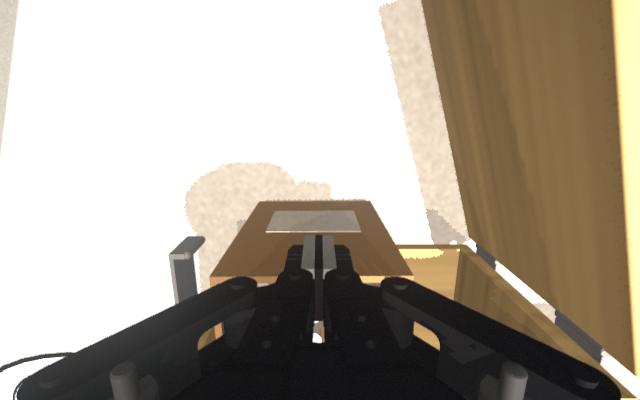

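Call:
step_arm --motion '[{"dr":[0,0,0],"slide":[2,0,8],"jaw":0},{"dr":[0,0,0],"slide":[2,0,16],"jaw":0},{"dr":[0,0,0],"slide":[-2,0,16],"jaw":0},{"dr":[0,0,0],"slide":[-6,0,16],"jaw":0},{"dr":[0,0,0],"slide":[-10,0,16],"jaw":0},{"dr":[0,0,0],"slide":[-14,0,16],"jaw":0},{"dr":[0,0,0],"slide":[-18,0,16],"jaw":0},{"dr":[0,0,0],"slide":[-22,0,16],"jaw":0}]'

```text
clock: 6.3
position: [637.7, 68.4, 127.3]
ee_rot: [0.823, -0.568, 0.002, -0.0]
contact_force: [2.3, -6.0, 2.6]
gripper_width: -0.1
grasp_force: 3.0
```

```bash
python3 go.py
```

```text
t 6.3 own [-151.3  -42.2  127.3] F own [-6.4 -0.   2.6] M [-1.59 -0.57  0.  ] jaw -0.1
```

Call:
step_arm --motion '[{"dr":[0,0,0],"slide":[-3,0,0],"jaw":0},{"dr":[0,0,0],"slide":[-6,0,0],"jaw":0},{"dr":[0,0,0],"slide":[-9,0,0],"jaw":0},{"dr":[0,0,0],"slide":[-12,0,0],"jaw":0},{"dr":[0,0,0],"slide":[-15,0,0],"jaw":0},{"dr":[0,0,0],"slide":[-18,0,0],"jaw":0},{"dr":[0,0,0],"slide":[-21,0,0],"jaw":0},{"dr":[0,0,0],"slide":[-24,0,0],"jaw":0}]'

```text
clock: 7.3
position: [629.1, 90.8, 127.3]
ee_rot: [0.823, -0.568, 0.002, -0.0]
contact_force: [1.9, -5.8, 2.3]
gripper_width: -0.2
grasp_force: 3.0
```

```bash
python3 go.py; python3 b.py | tail -5
python3 - <<'E'
from bench import optics
import cv2,numpy as np
a=cv2.convertScaleAbs(cv2.resize(optics.get_image("top")[110:210,240:400],(640,400),interpolation=cv2.INTER_CUBIC),alpha=1.3)
w=cv2.convertScaleAbs(optics.get_image("wrist")[200:,160:480],alpha=1.3)
s=cv2.convertScaleAbs(optics.get_image("scene")[130:230,210:370],alpha=1.3)
cv2.imwrite("pics/m4.png",np.vstack([a,np.hstack([w,cv2.resize(s,(320,200),interpolation=cv2.INTER_CUBIC)])]))
E
```

```text
t 7.3 own [-127.3  -42.3  127.3] F own [-6.1  0.3  2.3] M [-1.62 -0.5   0.  ] jaw -0.2
roof [190. 345.] [455. 344.]
tip 0 [[277.0, 246.0], [361.0, 246.0], [275.0, 211.0], [363.0, 211.0]]
tip -13 [[274.0, 256.0], [364.0, 256.0], [272.0, 218.0], [366.0, 218.0]]
tip -25 [[271.0, 266.0], [367.0, 266.0], [269.0, 226.0], [369.0, 226.0]]
tip -40 [[266.0, 281.0], [372.0, 281.0], [264.0, 238.0], [374.0, 238.0]]
```

View pics/m4.png

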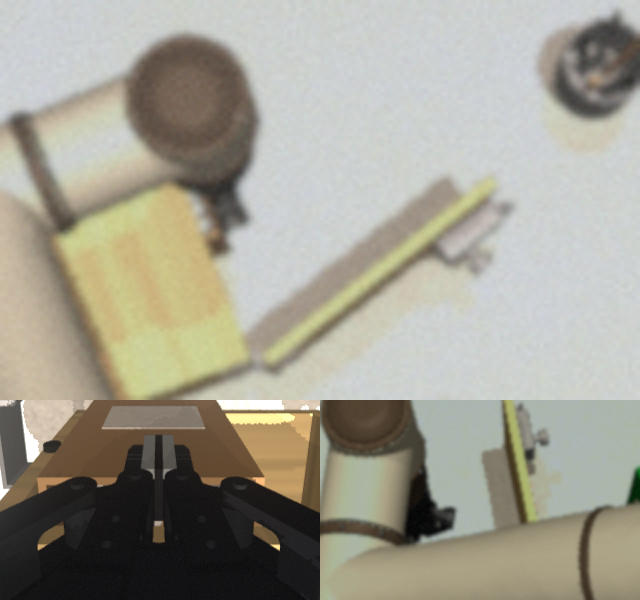

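```bash
cat >> b.py <<'E'
def back(u,v,z):
    d=np.linalg.inv(I["camera_matrix"])@[u,v,1.];d=d*[1,-1,-1];M=W@I["T_tool_cam"];d=M[:3,:3]@d;o=M[:3,3]
    p=o+d*(z-o[2])/d[2]; l=p[:2]-cab; c,s_=np.cos(yw),np.sin(yw); return np.round([c*l[0]+s_*l[1],-s_*l[0]+c*l[1]],1)
E
python3 - <<'E' | tail -4
from b import *
import b
for u,v in((198,277),(425,277),(198,279)): print(back(u,v,162))
# w3 pose check
b.W=W.copy();b.W[:3,3]=[643.7,50.3,141.5]
print("w3",b.back(213,276,162),b.back(412,276,162))
E
```

```text
[-115.4 -101.1]
[-115.     9.2]
[-114.3 -101.2]
w3 [-151.3  -98.2] [-151.     8.4]
```

Call:
step_arm --motion '[{"dr":[0,0,0],"slide":[-3,0,0],"jaw":0},{"dr":[0,0,0],"slide":[-6,0,0],"jaw":0},{"dr":[0,0,0],"slide":[-8,0,0],"jaw":0},{"dr":[0,0,0],"slide":[-10,0,0],"jaw":0},{"dr":[0,0,0],"slide":[-11,0,0],"jaw":0},{"dr":[0,0,0],"slide":[-12,0,0],"jaw":0},{"dr":[0,0,0],"slide":[-13,0,0],"jaw":0},{"dr":[0,0,0],"slide":[-13,0,0],"jaw":0}]'

```text
clock: 8.45
position: [624.3, 103.2, 126.9]
ee_rot: [0.823, -0.568, 0.002, -0.0]
contact_force: [1.7, -5.4, 3.3]
gripper_width: 0.4
grasp_force: 2.9
```

```bash
python3 go.py
```

```text
t 8.45 own [-114.   -42.2  126.9] F own [-5.6  0.3  3.3] M [-1.49 -0.57  0.04] jaw 0.4
```

Call:
step_arm --motion '[{"dr":[0,0,0],"slide":[-0.4,0,0],"jaw":0},{"dr":[0,0,0],"slide":[-0.8,0,0],"jaw":0},{"dr":[0,0,0],"slide":[-1.2,0,0],"jaw":0},{"dr":[0,0,0],"slide":[-1.6,0,0],"jaw":0},{"dr":[0,0,0],"slide":[-2,0,0],"jaw":0},{"dr":[0,0,0],"slide":[-2,0,0],"jaw":0},{"dr":[0,0,0],"slide":[-2,0,0],"jaw":0},{"dr":[0,0,0],"slide":[-2,0,0],"jaw":0}]'

```text
clock: 9.45
position: [623.6, 104.9, 127.0]
ee_rot: [0.823, -0.568, 0.002, -0.0]
contact_force: [2.5, -5.7, 3.5]
gripper_width: 0.2
grasp_force: 3.0
```

```bash
python3 go.py
```

```text
t 9.45 own [-112.1  -42.2  127. ] F own [-6.2 -0.3  3.5] M [-1.68 -0.58 -0.01] jaw 0.2
```

Call:
step_arm --motion '[{"dr":[0,0,0],"slide":[10,0,0],"jaw":0},{"dr":[0,0,0],"slide":[40,0,0],"jaw":0},{"dr":[0,0,0],"slide":[80,0,0],"jaw":0},{"dr":[0,0,0],"slide":[90,0,-50],"jaw":0},{"dr":[0,0,0],"slide":[90,0,-100],"jaw":0},{"dr":[0,0,0],"slide":[90,0,-130],"jaw":0},{"dr":[0,0,0],"slide":[90,0,-130],"jaw":0},{"dr":[0,0,0],"slide":[90,0,-130],"jaw":0}]'

```text
clock: 10.45
position: [653.6, 22.3, 254.1]
ee_rot: [0.823, -0.568, -0.001, 0.0]
contact_force: [-1.1, -0.7, -0.5]
gripper_width: -0.1
grasp_force: 0.0
```

```bash
python3 go.py
python3 - <<'E'
from b import *
import cv2
img=optics.get_image("wrist");cv2.imwrite("pics/w5raw.png",img)
for z in(162,190,178,12): print(z,[w(T(cab,yw,(-100,y,z))).tolist() for y in(-120,-97,13,120)])
cv2.imwrite("pics/w5.png",cv2.convertScaleAbs(cv2.resize(img[150:400,120:520],None,fx=2,fy=2,interpolation=cv2.INTER_CUBIC),alpha=1.4))
E
```

```text
t 10.45 own [-199.9  -40.5  254.1] F own [-0.3  1.3 -0.5] M [ 0.03 -0.   -0.03] jaw -0.1
rim -149 150 [260. 241.] [377. 240.]
rim -149 162 [258. 246.] [379. 245.]
rim -140 150 [260. 249.] [376. 249.]
rim -140 162 [258. 255.] [379. 254.]
roof [255. 312.] [383. 311.]
tip 0 [[277.0, 246.0], [361.0, 246.0], [275.0, 211.0], [363.0, 211.0]]
tip -13 [[274.0, 256.0], [364.0, 256.0], [272.0, 218.0], [366.0, 218.0]]
tip -25 [[271.0, 266.0], [367.0, 266.0], [269.0, 226.0], [369.0, 226.0]]
tip -40 [[266.0, 281.0], [372.0, 281.0], [264.0, 238.0], [374.0, 238.0]]
162 [[235.0, 294.0], [259.0, 294.0], [376.0, 293.0], [489.0, 292.0]]
190 [[227.0, 312.0], [254.0, 312.0], [382.0, 311.0], [506.0, 310.0]]
178 [[231.0, 304.0], [256.0, 304.0], [379.0, 303.0], [498.0, 302.0]]
12 [[262.0, 234.0], [278.0, 234.0], [357.0, 234.0], [433.0, 234.0]]
```

View pics/w5.png

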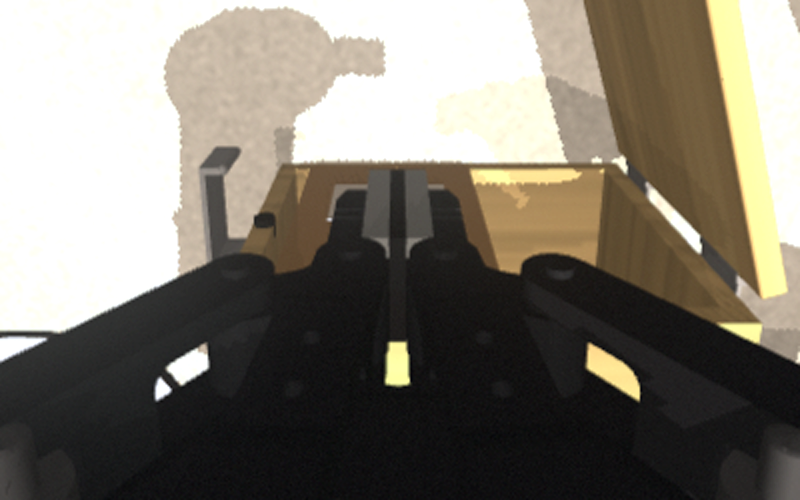

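Run:
```python
import cv2
a=cv2.imread("pics/w5raw.png")
for c in (266,270,274,278,282,286,346,350,354,358,362,370,390,410): print(c,[tuple(int(v) for v in x) for x in a[228:240,c]])
```

```text
266 [(136, 146, 153), (136, 146, 154), (168, 177, 177), (127, 139, 142), (64, 79, 90), (47, 63, 76), (47, 65, 79), (51, 70, 86), (50, 71, 86), (46, 65, 79), (44, 62, 74), (44, 60, 71)]
270 [(184, 190, 186), (185, 190, 186), (184, 191, 187), (125, 136, 140), (60, 76, 88), (46, 63, 75), (54, 77, 94), (67, 98, 121), (64, 94, 115), (61, 88, 107), (60, 87, 106), (62, 91, 111)]
274 [(190, 190, 186), (191, 190, 186), (182, 184, 181), (125, 133, 138), (60, 76, 89), (46, 62, 75), (65, 95, 111), (65, 95, 115), (53, 76, 95), (50, 69, 87), (45, 63, 80), (44, 60, 76)]
278 [(175, 189, 186), (175, 190, 186), (139, 153, 158), (93, 108, 119), (58, 73, 86), (43, 58, 74), (44, 60, 76), (45, 60, 76), (44, 59, 76), (44, 59, 76), (43, 59, 75), (44, 60, 75)]
282 [(177, 190, 187), (176, 190, 186), (139, 152, 157), (89, 102, 113), (55, 70, 82), (44, 60, 75), (44, 60, 76), (45, 60, 76), (44, 60, 76), (44, 59, 75), (44, 59, 75), (44, 60, 75)]
286 [(181, 191, 187), (178, 191, 187), (141, 154, 158), (90, 104, 115), (56, 71, 83), (44, 61, 76), (44, 59, 75), (44, 60, 75), (44, 60, 75), (44, 59, 75), (44, 59, 75), 
[... 863 characters left out ...]
, 84), (76, 113, 123), (111, 170, 173), (122, 187, 187), (123, 188, 187), (115, 175, 186), (110, 169, 187)]
370 [(163, 182, 187), (164, 183, 187), (163, 182, 187), (114, 133, 141), (61, 81, 96), (49, 70, 85), (75, 111, 122), (111, 169, 172), (122, 186, 186), (122, 187, 186), (123, 188, 187), (121, 186, 187)]
390 [(168, 188, 187), (171, 190, 187), (169, 189, 186), (117, 136, 140), (59, 80, 93), (46, 67, 81), (68, 102, 120), (99, 151, 172), (109, 165, 187), (107, 165, 186), (108, 165, 187), (107, 163, 187)]
410 [(102, 113, 123), (101, 113, 123), (98, 111, 121), (74, 89, 100), (48, 67, 81), (42, 63, 77), (54, 81, 100), (63, 95, 117), (90, 139, 161), (78, 120, 142), (63, 97, 120), (62, 95, 118)]
```

Call:
step_arm --motion '[{"dr":[0,0,0],"slide":[-20,0,0],"jaw":0},{"dr":[0,0,0],"slide":[-45,0,0],"jaw":0},{"dr":[0,0,0],"slide":[-70,0,0],"jaw":0},{"dr":[0,0,0],"slide":[-75,0,0],"jaw":0},{"dr":[0,0,0],"slide":[-75,0,0],"jaw":0},{"dr":[0,0,0],"slide":[-75,0,0],"jaw":0},{"dr":[0,0,0],"slide":[-75,0,0],"jaw":0},{"dr":[0,0,0],"slide":[-75,0,0],"jaw":0}]'

```text
clock: 11.5
position: [627.9, 91.7, 255.4]
ee_rot: [0.823, -0.569, -0.0, 0.0]
contact_force: [0.4, 0.3, 0.1]
gripper_width: -0.4
grasp_force: 0.0
```

```bash
python3 go.py
python3 - <<'E'
from b import *
import cv2
img=optics.get_image("wrist");cv2.imwrite("pics/w6raw.png",img)
for z in(162,190,178,12): print(z,[w(T(cab,yw,(-100,y,z))).tolist() for y in(-120,-108,-97,13,108,120)])
cv2.imwrite("pics/w6.png",cv2.convertScaleAbs(cv2.resize(img[140:260,220:420],None,fx=4,fy=4,interpolation=cv2.INTER_NEAREST),alpha=1.8))
E
```

```text
t 11.5 own [-126.   -41.4  255.4] F own [ 0.2 -0.5  0.1] M [ 0.03  0.01 -0.02] jaw -0.4
rim -149 150 [257. 162.] [381. 162.]
rim -149 162 [254. 164.] [384. 164.]
rim -140 150 [257. 172.] [381. 172.]
rim -140 162 [255. 175.] [384. 174.]
roof [251. 231.] [388. 230.]
tip 0 [[277.0, 246.0], [361.0, 246.0], [275.0, 211.0], [363.0, 211.0]]
tip -13 [[274.0, 256.0], [364.0, 256.0], [272.0, 218.0], [366.0, 218.0]]
tip -25 [[271.0, 266.0], [367.0, 266.0], [269.0, 226.0], [369.0, 226.0]]
tip -40 [[266.0, 281.0], [372.0, 281.0], [264.0, 238.0], [374.0, 238.0]]
162 [[230.0, 219.0], [244.0, 219.0], [256.0, 219.0], [380.0, 219.0], [488.0, 218.0], [501.0, 218.0]]
190 [[221.0, 231.0], [236.0, 231.0], [250.0, 231.0], [387.0, 230.0], [505.0, 229.0], [520.0, 229.0]]
178 [[225.0, 226.0], [240.0, 226.0], [253.0, 225.0], [384.0, 225.0], [497.0, 224.0], [512.0, 224.0]]
12 [[260.0, 183.0], [269.0, 183.0], [277.0, 183.0], [359.0, 182.0], [430.0, 182.0], [439.0, 182.0]]
```

View pics/w6.png

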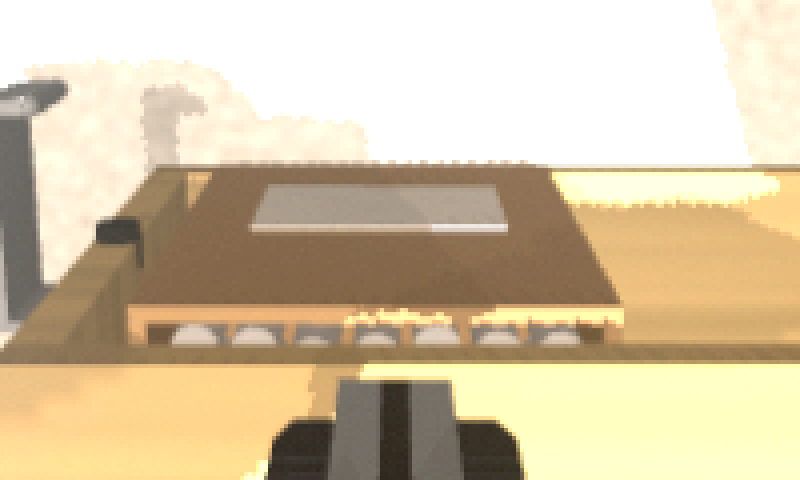

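Call:
step_arm --motion '[{"dr":[0,0,0],"slide":[35,0,0],"jaw":0},{"dr":[0,0,0],"slide":[35,0,50],"jaw":0},{"dr":[0,0,0],"slide":[35,0,100],"jaw":0},{"dr":[0,0,0],"slide":[35,0,130],"jaw":0},{"dr":[0,0,0],"slide":[25,0,130],"jaw":0},{"dr":[0,0,0],"slide":[12,0,130],"jaw":0},{"dr":[0,0,0],"slide":[0,0,130],"jaw":0},{"dr":[0,0,0],"slide":[-8,0,130],"jaw":0}]'

```text
clock: 12.55
position: [625.2, 101.2, 127.1]
ee_rot: [0.823, -0.568, 0.001, -0.001]
contact_force: [-0.9, -0.6, 1.2]
gripper_width: -0.1
grasp_force: 0.0
```

Call:
step_arm --motion '[{"dr":[0,0,0],"slide":[-3,0,0],"jaw":0},{"dr":[0,0,0],"slide":[-5,0,0],"jaw":0},{"dr":[0,0,0],"slide":[-7,0,0],"jaw":0},{"dr":[0,0,0],"slide":[-8,0,0],"jaw":0},{"dr":[0,0,0],"slide":[-9,0,0],"jaw":0},{"dr":[0,0,0],"slide":[-9.7,0,0],"jaw":0},{"dr":[0,0,0],"slide":[-9.7,0,0],"jaw":0},{"dr":[0,0,0],"slide":[-9.7,0,0],"jaw":0}]'

```text
clock: 13.55
position: [623.0, 106.0, 126.7]
ee_rot: [0.823, -0.569, 0.002, 0.001]
contact_force: [3.1, -7.9, 2.9]
gripper_width: -0.2
grasp_force: 4.3
```

```bash
python3 go.py
```

```text
t 13.55 own [-110.8  -42.   126.7] F own [-8.5 -0.1  2.9] M [-2.2  -0.94  0.01] jaw -0.2
```

Call:
step_arm --motion '[{"dr":[0,0,0],"slide":[-0.4,0,0],"jaw":0},{"dr":[0,0,0],"slide":[-0.8,0,0],"jaw":0},{"dr":[0,0,0],"slide":[-1.2,0,0],"jaw":0},{"dr":[0,0,0],"slide":[-1.2,0,0],"jaw":0},{"dr":[0,0,0],"slide":[-1.2,0,0],"jaw":0},{"dr":[0,0,0],"slide":[-1.2,0,0],"jaw":0},{"dr":[0,0,0],"slide":[-1.2,0,0],"jaw":0},{"dr":[0,0,0],"slide":[-1.2,0,0],"jaw":0}]'

```text
clock: 14.55
position: [623.0, 106.0, 126.7]
ee_rot: [0.822, -0.569, 0.002, 0.001]
contact_force: [5.8, -11.6, 2.0]
gripper_width: -0.1
grasp_force: 6.2
```

```bash
python3 go.py
```

```text
t 14.55 own [-110.9  -42.   126.7] F own [-12.9  -1.3   2. ] M [-3.14 -1.41  0.01] jaw -0.1
```

Call:
step_arm --motion '[{"dr":[0,0,0],"slide":[10,0,0],"jaw":0},{"dr":[0,0,0],"slide":[45,0,0],"jaw":0},{"dr":[0,0,0],"slide":[50,0,-40],"jaw":0},{"dr":[0,0,0],"slide":[50,0,-90],"jaw":0},{"dr":[0,0,0],"slide":[40,0,-130],"jaw":0},{"dr":[0,0,0],"slide":[20,0,-130],"jaw":0},{"dr":[0,0,0],"slide":[18,0,-130],"jaw":0},{"dr":[0,0,0],"slide":[18,0,-130],"jaw":0}]'

```text
clock: 15.55
position: [626.7, 93.1, 253.8]
ee_rot: [0.823, -0.568, -0.001, 0.001]
contact_force: [-0.0, -0.5, -0.2]
gripper_width: -0.1
grasp_force: 0.0
```

```bash
python3 go.py; python3 - <<'E' | tail -25
from b import *
import cv2
img=optics.get_image("wrist");cv2.imwrite("pics/w7raw.png",img); old=cv2.imread("pics/w6raw.png")
for z in(162,190,12): print(z,[w(T(cab,yw,(-100,y,z))).tolist() for y in(-97,13)])
for n,a in(("old",old),("new",img)):
  for c in(270,290,345,360): print(n,c,a[210:234,c].astype(int).sum(1).tolist(),a[178:187,c].astype(int).sum(1).tolist())
E
```

```text
t 15.55 own [-124.2  -40.9  253.8] F own [-0.5  0.2 -0.2] M [-0.01 -0.01  0.04] jaw -0.1
rim -149 150 [255. 160.] [381. 160.]
rim -149 162 [253. 163.] [384. 162.]
rim -140 150 [256. 171.] [380. 170.]
rim -140 162 [253. 173.] [383. 172.]
roof [249. 229.] [388. 229.]
tip 0 [[277.0, 246.0], [361.0, 246.0], [275.0, 211.0], [363.0, 211.0]]
tip -13 [[274.0, 256.0], [364.0, 256.0], [272.0, 218.0], [366.0, 218.0]]
tip -25 [[271.0, 266.0], [367.0, 266.0], [269.0, 226.0], [369.0, 226.0]]
tip -40 [[266.0, 281.0], [372.0, 281.0], [264.0, 238.0], [374.0, 238.0]]
162 [[255.0, 218.0], [380.0, 217.0]]
190 [[248.0, 229.0], [386.0, 229.0]]
12 [[276.0, 182.0], [359.0, 181.0]]
old 270 [170, 173, 171, 170, 168, 166, 242, 292, 304, 304, 278, 294, 335, 349, 346, 322, 241, 197, 192, 186, 194, 304, 341, 342] [412, 416, 412, 285, 192, 283, 314, 283, 258]
old 290 [168, 169, 171, 170, 167, 164, 236, 291, 304, 302, 270, 223, 208, 215, 212, 203, 198, 194, 195, 192, 187, 304, 341, 343] [408, 407, 344, 231, 184, 183, 181, 176, 235]
old 345 [174, 173, 175, 169, 165, 171, 263, 392, 429, 428, 392, 286, 242, 320, 347, 
[... 265 characters left out ...]

new 270 [170, 170, 170, 170, 169, 171, 164, 213, 286, 302, 302, 285, 252, 309, 293, 226, 195, 196, 197, 247, 323, 342, 345, 343] [424, 419, 291, 215, 293, 322, 288, 249, 212]
new 290 [169, 170, 166, 169, 169, 169, 170, 212, 281, 299, 295, 286, 256, 250, 236, 207, 194, 195, 196, 245, 321, 344, 345, 346] [412, 413, 298, 198, 186, 185, 186, 185, 194]
new 345 [174, 175, 171, 174, 167, 165, 169, 265, 393, 411, 310, 248, 227, 234, 236, 213, 197, 193, 191, 292, 427, 464, 466, 466] [569, 573, 385, 207, 196, 194, 192, 194, 192]
new 360 [179, 176, 176, 176, 176, 174, 170, 266, 394, 323, 254, 247, 228, 223, 222, 206, 200, 202, 200, 296, 430, 467, 468, 470] [584, 584, 393, 266, 455, 509, 495, 504, 490]
```

Call:
step_arm --motion '[{"dr":[0,0,0],"slide":[45,35,0],"jaw":0},{"dr":[0,0,0],"slide":[90,75,0],"jaw":0},{"dr":[0,0,0],"slide":[135,115,0],"jaw":0},{"dr":[0,0,0],"slide":[180,155,0],"jaw":0},{"dr":[0,0,0],"slide":[183,160,0],"jaw":0},{"dr":[0,0,0],"slide":[183,160,40],"jaw":0},{"dr":[0,0,0],"slide":[183,160,80],"jaw":0},{"dr":[0,0,0],"slide":[183,160,119],"jaw":0}]'

```text
clock: 16.6
position: [542.5, -134.5, 134.7]
ee_rot: [0.823, -0.568, -0.0, 0.0]
contact_force: [0.5, 1.0, 0.0]
gripper_width: -0.1
grasp_force: 0.0
```

```bash
python3 go.py -307 119 135 0
python3 - <<'E'
import numpy as np
for th in np.r_[1.27:0.25:-0.07,0.25:-0.06:-0.05]:
    s,c=np.sin(th),np.cos(th);o=12+11*c+15*s
    print(round(th,2),np.round([-109-190*s-o*c,120-190*c+o*s],1))
E
```

```text
t 16.6 own [-306.4  119.5  134.7] F own [ 0.7 -0.8  0. ] M [-0.02 -0.03  0.04] jaw -0.1
slide [ 0.6 -0.5 -0.3] dr [ 0.    0.   -0.04]
1.27 [-299.2   92. ]
1.2 [-296.9   79.1]
1.13 [-293.7   66.3]
1.06 [-289.6   53.7]
0.99 [-284.6   41.3]
0.92 [-278.7   29.2]
0.85 [-271.9   17.5]
0.78 [-264.2    6.3]
0.71 [-255.7   -4.5]
0.64 [-246.4  -14.6]
0.57 [-236.2  -24.1]
0.5 [-225.4  -32.9]
0.43 [-213.9  -40.9]
0.36 [-201.7  -48.1]
0.29 [-189.   -54.4]
0.25 [-181.6  -57.6]
0.2 [-172.   -61.1]
0.15 [-162.2  -64.1]
0.1 [-152.3  -66.6]
0.05 [-142.2  -68.6]
0.0 [-132.  -70.]
-0.05 [-121.7  -70.9]
```

Call:
step_arm --motion '[{"dr":[0,0,0],"slide":[-4,-17,0],"jaw":0},{"dr":[0,0,0],"slide":[-7,-27,0],"jaw":0},{"dr":[0,0,0],"slide":[-9,-37,0],"jaw":0},{"dr":[0,0,0],"slide":[-13,-50,0],"jaw":0},{"dr":[0,0,0],"slide":[-17,-63,0],"jaw":0},{"dr":[0,0,0],"slide":[-22,-76,0],"jaw":0},{"dr":[0,0,0],"slide":[-28,-89,0],"jaw":0},{"dr":[0,0,0],"slide":[-35,-102,0],"jaw":0}]'

```text
clock: 17.6
position: [626.1, -65.2, 136.4]
ee_rot: [0.823, -0.568, -0.0, 0.0]
contact_force: [-0.7, -0.3, 0.2]
gripper_width: -0.1
grasp_force: 0.2
```

```bash
python3 go.py
```

```text
t 17.6 own [-271.7   16.5  136.4] F own [0.  0.7 0.2] M [-0.09  0.16 -0.01] jaw -0.1
```

Call:
step_arm --motion '[{"dr":[0,0,0],"slide":[-7,-10,0],"jaw":0},{"dr":[0,0,0],"slide":[-16,-21,0],"jaw":0},{"dr":[0,0,0],"slide":[-25,-31,0],"jaw":0},{"dr":[0,0,0],"slide":[-35,-41,0],"jaw":0},{"dr":[0,0,0],"slide":[-46,-49,0],"jaw":0},{"dr":[0,0,0],"slide":[-57,-57,0],"jaw":0},{"dr":[0,0,0],"slide":[-68,-64,0],"jaw":0},{"dr":[0,0,0],"slide":[-78,-69,0],"jaw":0}]'

```text
clock: 18.6
position: [662.6, 32.3, 136.5]
ee_rot: [0.823, -0.568, -0.0, 0.0]
contact_force: [-0.7, -0.5, -0.3]
gripper_width: 0.5
grasp_force: 0.4
```

```bash
python3 go.py
```

```text
t 18.6 own [-193.8  -52.5  136.5] F own [-0.2  0.9 -0.3] M [-0.21  0.19  0.03] jaw 0.5
```

Call:
step_arm --motion '[{"dr":[0,0,0],"slide":[-6,-3,0],"jaw":0},{"dr":[0,0,0],"slide":[-12,-5,0],"jaw":0},{"dr":[0,0,0],"slide":[-18,-7,0],"jaw":0},{"dr":[0,0,0],"slide":[-23,-9,0],"jaw":0},{"dr":[0,0,0],"slide":[-27,-10,0],"jaw":0},{"dr":[0,0,0],"slide":[-30,-11,0],"jaw":0},{"dr":[0,0,0],"slide":[-33,-12,0],"jaw":0},{"dr":[0,0,0],"slide":[-36,-13,0],"jaw":0}]'

```text
clock: 19.6
position: [661.9, 69.9, 136.5]
ee_rot: [0.823, -0.568, -0.0, 0.0]
contact_force: [-0.6, -0.8, 0.5]
gripper_width: -0.1
grasp_force: 0.4
```

```bash
python3 go.py
```

```text
t 19.6 own [-158.6  -65.4  136.5] F own [-0.5  0.8  0.5] M [-0.32  0.17 -0.04] jaw -0.1
```

Call:
step_arm --motion '[{"dr":[0,0,0],"slide":[-0.8,-0.2,0],"jaw":0},{"dr":[0,0,0],"slide":[-1.6,-0.4,0],"jaw":0},{"dr":[0,0,0],"slide":[-2.4,-0.6,0],"jaw":0},{"dr":[0,0,0],"slide":[-3.2,-0.8,0],"jaw":0},{"dr":[0,0,0],"slide":[-4,-1,0],"jaw":0},{"dr":[0,0,0],"slide":[-4.8,-1.2,0],"jaw":0},{"dr":[0,0,0],"slide":[-5.4,-1.3,0],"jaw":0},{"dr":[0,0,0],"slide":[-6,-1.5,0],"jaw":0}]'

```text
clock: 20.6
position: [661.2, 75.9, 136.5]
ee_rot: [0.823, -0.568, -0.0, 0.0]
contact_force: [0.1, -0.7, 0.9]
gripper_width: -0.0
grasp_force: 0.4
```

```bash
python3 go.py
```

```text
t 20.6 own [-152.7  -66.9  136.5] F own [-0.6  0.2  0.9] M [-0.31  0.13  0.05] jaw -0.0
```

Call:
step_arm --motion '[{"dr":[0,0,0],"slide":[-0.6,-0.1,0],"jaw":0},{"dr":[0,0,0],"slide":[-1.2,-0.2,0],"jaw":0},{"dr":[0,0,0],"slide":[-1.8,-0.3,0],"jaw":0},{"dr":[0,0,0],"slide":[-2.4,-0.4,0],"jaw":0},{"dr":[0,0,0],"slide":[-3,-0.6,0],"jaw":0},{"dr":[0,0,0],"slide":[-3.6,-0.7,0],"jaw":0},{"dr":[0,0,0],"slide":[-4.2,-0.8,0],"jaw":0},{"dr":[0,0,0],"slide":[-4.8,-1,0],"jaw":0}]'

```text
clock: 21.6
position: [660.5, 80.8, 136.5]
ee_rot: [0.823, -0.568, -0.0, 0.0]
contact_force: [0.6, -1.1, 0.4]
gripper_width: 0.1
grasp_force: 0.4
```

```bash
python3 go.py
```

```text
t 21.6 own [-147.9  -67.9  136.5] F own [-1.3 -0.2  0.4] M [-0.27  0.16  0.04] jaw 0.1
```

Call:
step_arm --motion '[{"dr":[0,0,0],"slide":[-0.6,-0.1,0],"jaw":0},{"dr":[0,0,0],"slide":[-1.2,-0.2,0],"jaw":0},{"dr":[0,0,0],"slide":[-1.8,-0.3,0],"jaw":0},{"dr":[0,0,0],"slide":[-2.4,-0.4,0],"jaw":0},{"dr":[0,0,0],"slide":[-3,-0.5,0],"jaw":0},{"dr":[0,0,0],"slide":[-3.6,-0.6,0],"jaw":0},{"dr":[0,0,0],"slide":[-4.2,-0.7,0],"jaw":0},{"dr":[0,0,0],"slide":[-4.8,-0.8,0],"jaw":0}]'

```text
clock: 22.6
position: [659.5, 85.6, 136.5]
ee_rot: [0.823, -0.568, 0.0, -0.0]
contact_force: [0.1, -0.4, -0.1]
gripper_width: -0.3
grasp_force: 0.4
```

```bash
python3 go.py
```

```text
t 22.6 own [-143.   -68.8  136.5] F own [-0.4  0.1 -0.1] M [-0.31  0.13 -0.02] jaw -0.3
```

Call:
step_arm --motion '[{"dr":[0,0,0],"slide":[-0.5,-0.1,0],"jaw":0},{"dr":[0,0,0],"slide":[-1,-0.1,0],"jaw":0},{"dr":[0,0,0],"slide":[-1.5,-0.2,0],"jaw":0},{"dr":[0,0,0],"slide":[-2,-0.3,0],"jaw":0},{"dr":[0,0,0],"slide":[-2.5,-0.4,0],"jaw":0},{"dr":[0,0,0],"slide":[-3,-0.4,0],"jaw":0},{"dr":[0,0,0],"slide":[-3.5,-0.5,0],"jaw":0},{"dr":[0,0,0],"slide":[-4,-0.5,0],"jaw":0}]'

```text
clock: 23.6
position: [658.6, 89.5, 136.5]
ee_rot: [0.823, -0.568, 0.0, -0.0]
contact_force: [-1.0, -1.7, 0.1]
gripper_width: 0.1
grasp_force: 0.4
```

```bash
python3 go.py
```

```text
t 23.6 own [-139.1  -69.3  136.5] F own [-1.2  1.5  0.1] M [-0.34  0.08 -0.04] jaw 0.1
```

Call:
step_arm --motion '[{"dr":[0,0,0],"slide":[-0.5,-0.1,0],"jaw":0},{"dr":[0,0,0],"slide":[-1,-0.1,0],"jaw":0},{"dr":[0,0,0],"slide":[-1.5,-0.2,0],"jaw":0},{"dr":[0,0,0],"slide":[-2,-0.2,0],"jaw":0},{"dr":[0,0,0],"slide":[-2.5,-0.3,0],"jaw":0},{"dr":[0,0,0],"slide":[-3,-0.3,0],"jaw":0},{"dr":[0,0,0],"slide":[-3.5,-0.3,0],"jaw":0},{"dr":[0,0,0],"slide":[-4,-0.4,0],"jaw":0}]'

```text
clock: 24.6
position: [657.5, 93.2, 136.5]
ee_rot: [0.823, -0.568, 0.0, 0.0]
contact_force: [0.3, -5.4, -0.5]
gripper_width: -0.1
grasp_force: 2.3
```

```bash
python3 go.py
```

```text
t 24.6 own [-135.3  -69.6  136.5] F own [-5.1  1.6 -0.5] M [-1.26 -0.27 -0.07] jaw -0.1
```

Call:
step_arm --motion '[{"dr":[0,0,0],"slide":[-0.3,0,0],"jaw":0},{"dr":[0,0,0],"slide":[-0.6,0,0],"jaw":0},{"dr":[0,0,0],"slide":[-0.9,-0.1,0],"jaw":0},{"dr":[0,0,0],"slide":[-1.2,-0.1,0],"jaw":0},{"dr":[0,0,0],"slide":[-1.5,-0.1,0],"jaw":0},{"dr":[0,0,0],"slide":[-1.8,-0.1,0],"jaw":0},{"dr":[0,0,0],"slide":[-2.1,-0.2,0],"jaw":0},{"dr":[0,0,0],"slide":[-2.4,-0.2,0],"jaw":0}]'

```text
clock: 25.6
position: [656.7, 96.0, 136.5]
ee_rot: [0.823, -0.568, -0.0, -0.0]
contact_force: [-0.2, -2.5, 1.1]
gripper_width: 0.1
grasp_force: 1.0
```

```bash
python3 go.py
```

```text
t 25.6 own [-132.3  -69.9  136.5] F own [-2.3  1.1  1.1] M [-0.63  0.09 -0.02] jaw 0.1
```

Call:
step_arm --motion '[{"dr":[0,0,0],"slide":[-0.3,0,0],"jaw":0},{"dr":[0,0,0],"slide":[-0.6,0,0],"jaw":0},{"dr":[0,0,0],"slide":[-0.9,0,0],"jaw":0},{"dr":[0,0,0],"slide":[-1.2,0,0],"jaw":0},{"dr":[0,0,0],"slide":[-1.5,-0.1,0],"jaw":0},{"dr":[0,0,0],"slide":[-1.8,-0.1,0],"jaw":0},{"dr":[0,0,0],"slide":[-2,-0.1,0],"jaw":0},{"dr":[0,0,0],"slide":[-2,-0.1,0],"jaw":0}]'

```text
clock: 26.6
position: [656.3, 97.7, 136.5]
ee_rot: [0.823, -0.568, 0.0, -0.0]
contact_force: [-0.3, 1.3, 0.2]
gripper_width: 0.3
grasp_force: 0.0
```

```bash
python3 go.py
```

```text
t 26.6 own [-130.6  -70.1  136.5] F own [ 1.3 -0.1  0.2] M [-0.02  0.02 -0.09] jaw 0.3
```

Call:
step_arm --motion '[{"dr":[0,0,0],"slide":[0,0,0],"jaw":0},{"dr":[0,0,0],"slide":[3,0,0],"jaw":0},{"dr":[0,0,0],"slide":[10,0,0],"jaw":0},{"dr":[0,0,0],"slide":[30,0,0],"jaw":0},{"dr":[0,0,0],"slide":[60,0,0],"jaw":0},{"dr":[0,0,0],"slide":[80,0,-40],"jaw":0},{"dr":[0,0,0],"slide":[80,0,-90],"jaw":0},{"dr":[0,0,0],"slide":[80,0,-120],"jaw":0}]'

```text
clock: 27.6
position: [685.8, 20.6, 259.7]
ee_rot: [0.822, -0.569, 0.002, -0.001]
contact_force: [0.6, 0.8, 0.4]
gripper_width: 0.1
grasp_force: 0.0
```

Call:
step_arm --motion '[{"dr":[0,0,0],"slide":[40,0,0],"jaw":0},{"dr":[0,0,0],"slide":[80,0,0],"jaw":0},{"dr":[0,0,0],"slide":[100,0,0],"jaw":0},{"dr":[0,0,0],"slide":[100,0,0],"jaw":0},{"dr":[0,0,0],"slide":[100,0,0],"jaw":0},{"dr":[0,0,0],"slide":[100,0,0],"jaw":0},{"dr":[0,0,0],"slide":[100,0,0],"jaw":0},{"dr":[0,0,0],"slide":[100,0,0],"jaw":0}]'

```text
clock: 28.6
position: [719.9, -70.2, 256.7]
ee_rot: [0.823, -0.568, 0.0, -0.0]
contact_force: [0.1, 0.9, 0.5]
gripper_width: -0.1
grasp_force: 0.0
```

Run:
```python
from fit import *
import cv2
c=[544.0,194.4];y=1.938
a=optics.get_image("top");old=cv2.imread("pics/top0.png")
for th in(-.03,0,.03): print(th,[proj("top",T(c,y,door(th,r,12,187))).round(1).tolist() for r in(60,120,180)])
# difference between door-open regions: old open-door location should now be table, plus profile across closed door at r=60
print("old open door px",old[170:182,335:345].mean((0,1)).round(),"now",a[170:182,335:345].mean((0,1)).round())
n=T(c,y,(-1,0,0))[:2]-T(c,y,(0,0,0))[:2]
for r in(40,60,80):
    p0=T(c,y,(-100,120-r,187))
    print(r,[int(a[tuple(np.round(proj("top",p0+np.r_[n*d,0])[::-1]).astype(int))].astype(int).sum()) for d in range(-12,60,3)])
```

```text
-0.03 [[301.3, 180.8], [294.1, 164.0], [287.0, 147.3]]
0 [[301.8, 180.7], [295.2, 163.7], [288.6, 146.8]]
0.03 [[302.4, 180.6], [296.3, 163.4], [290.2, 146.3]]
old open door px [108. 133. 136.] now [148. 157. 158.]
40 [464, 464, 469, 466, 467, 467, 457, 458, 463, 462, 457, 459, 453, 444, 438, 438, 430, 406, 391, 381, 339, 312, 312, 317]
60 [466, 470, 462, 463, 470, 468, 463, 463, 466, 465, 465, 451, 456, 450, 450, 438, 435, 427, 406, 395, 377, 374, 345, 316]
80 [448, 456, 468, 464, 468, 468, 471, 464, 466, 463, 455, 461, 461, 444, 456, 446, 441, 444, 423, 423, 409, 388, 365, 342]
```

```bash
python3 go.py; python3 - <<'E' | tail -22
from b import *
import cv2
a=optics.get_image("wrist").astype(int);t=optics.get_image("scene").astype(int)
print("image rows of door outer top edge:")
for th in(-.04,0,.04,.3): print(th,[w(T(cab,yw,door(th,r,12,187))).tolist() for r in(30,60,120,200)], [w(T(cab,yw,door(th,r,0,187))).tolist() for r in(30,60)],[proj("scene",T(cab,yw,door(th,r,12,187))).round().tolist() for r in(60,150,230)])
for c in(430,470): print(c,[tuple(a[r,c]) if 0 else "%d/%d"%(a[r,c,0],a[r,c,2]) for r in range(250,400,5)])
m=cv2.inRange(cv2.cvtColor(t.astype(np.uint8),cv2.COLOR_BGR2HSV),(18,70,60),(38,255,255))
n,l,s,ce=cv2.connectedComponentsWithStats(m)
print([x.tolist() for x in s[1:] if x[4]>60])
E
```

```text
t 28.65 own [-310.3  -69.2  256.7] F own [-0.2 -0.2 -0.9] M [-0.03 -0.02  0.01] jaw -0.0
rim -149 150 [294. 338.] [400. 338.]
rim -149 162 [293. 347.] [402. 346.]
rim -140 150 [294. 346.] [399. 345.]
rim -140 162 [293. 354.] [402. 354.]
roof [292. 410.] [407. 410.]
tip 0 [[277.0, 246.0], [361.0, 246.0], [275.0, 211.0], [363.0, 211.0]]
tip -13 [[274.0, 256.0], [364.0, 256.0], [272.0, 218.0], [366.0, 218.0]]
tip -25 [[271.0, 266.0], [367.0, 266.0], [269.0, 226.0], [369.0, 226.0]]
tip -40 [[266.0, 281.0], [372.0, 281.0], [264.0, 238.0], [374.0, 238.0]]
image rows of door outer top edge:
-0.04 [[487.0, 391.0], [455.0, 392.0], [392.0, 394.0], [308.0, 397.0]] [[486.0, 401.0], [454.0, 402.0]] [[294.0, 202.0], [257.0, 200.0], [225.0, 198.0]]
0 [[487.0, 390.0], [456.0, 390.0], [393.0, 390.0], [308.0, 390.0]] [[486.0, 400.0], [454.0, 400.0]] [[294.0, 201.0], [258.0, 198.0], [225.0, 194.0]]
0.04 [[488.0, 389.0], [457.0, 388.0], [393.0, 386.0], [309.0, 383.0]] [[486.0, 399.0], [455.0, 398.0]] [[294.0, 201.0], [258.0, 195.0], [226.0, 191.0]]
0.3 [[494.0, 382.0], [464.0, 375.0], [404.0, 359.0], [321.0, 338.0]] [[488.0, 392.0], [459.0, 385.0]] [[297.0, 195.0], [264.0, 181.0], [235.0, 170.0]]
430 ['134/154', '137/156', '139/155', '136/155', '138/154', '155/154', '147/154', '147/150', '19/23', '19/20', '16/18', '15/16', '16/16', '15/16', '20/21', '21/20', '25/42', '36/70', '33/68', '15/27', '7/9', '6/5', '8/7', '10/9', '6/5', '4/1', '5/4', '6/7', '9/6', '7/6']
470 ['150/155', '149/155', '149/155', '144/155', '144/154', '152/155', '151/154', '146/154', '149/154', '146/154', '147/154', '94/114', '13/13', '16/14', '14/14', '12/11', '11/11', '12/12', '17/18', '19/19', '17/17', '18/18', '16/16', '16/17', '12/12', '13/12', '13/12', '9/9', '11/11', '12/10']
[[204, 195, 114, 104, 9451], [512, 305, 17, 9, 73]]
```

```bash
python3 -c "
from bench import arm
print(arm.job_done())"
```

```text
the job is handed in; nothing more can be done
None
```

I pushed the carton in level with the cabinet front (within about 1 mm by camera). Then I pressed the door shut slowly; the force peaked at about 5 N and dropped to zero at the snap. The door was still shut over a second after I let go, and I handed the job in at about 29 s.

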